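Open the combination lock of the sample box

TASK

Unlock the sample box: from where the dial stands, turn it left (counter-clockwise from above) to mark 2 without overrunning it, then turn it right, back past 0, to mark 9. The lock is worn and lets go not at 9 but somewhere between 9 and 8, so press the dial down lightly, never hard, and keep turning slowly to the right until you feel it drop into its gate, then push it fully home, flush with the bezel, and let go. Leave the other things on the bench where they are.

Things in the scene. Friction and masses are not known exactly. Their poses are not given: they have to be found in the camera images.
- lock_box: grey steel sample box, 220 x 230 mm and 90 mm high, fixed to the bench; origin under its centre on the worktop, z up, x towards its hinged back. The combination dial sits on the middle of its lid in a round steel bezel. At +y of the dial a dark bolt guide and, 14 mm on, a dark keeper, both 13 mm high; the steel bolt tongue spans the gap while locked.
- bezel_rim (a point): centre of the bezel (steel ring, inner radius 38 mm, outer 46 mm, 8 mm high), level with its rim, 98 mm above the worktop, on the dial's upright axis; axes as the box. The white index line is on the lid and bezel behind the dial, at +x.
- dial_grip (a point): on the dial's axis, half-way up its aluminium grip bar: 46 mm long, 12 mm thick (pinch across the 12 mm), 36 mm high, 18 mm below and above this point. Round black skirt of radius 36 mm, its top 24 mm below this point, with a hub of radius 14 mm standing 5 mm up under the bar. x runs along the bar and points to mark 0; the point turns and sinks with the dial.
- dial_turn (a joint): angle of the dial in the box, rad, grows to the left (counter-clockwise from above); 0 with mark 0 at the index. Ten long white marks 0.628 rad apart, 0 to 9 clockwise from above, mark 0 a double line, short marks between. Mark 2 at the index: +1.257; mark 9: -0.628. Friction 0.06 N m; stays where left; stops at -1.35 and +1.75. It starts at -0.2 to 0.3.
- dial_push (a joint): how far the dial is pressed down, m: 0 up, 0.011 fully home with the skirt's top about flush with the bezel rim (10 mm above it when up); the bolt tongue is then drawn clear of the keeper. 2.5 N of friction, no spring, stays where left. Off the gate its pin lands on the inner wheels: 1.5 mm down if the code wheel is not set, else 5 mm down on the gate ring.
- wheel_pack: the code wheel and the gate ring inside the lock, out of sight; origin on the dial's axis 30 mm under the lid's top, axes as the box. Backed by a spring, they yield 1 mm per 6 N, after a first 2 N, and at most 4 mm, when the dial is pressed off the gate. The dial's pins must never load them with more than 22 N.
- petri_1: loose closed dish, 90 mm across, 18 mm high, on the left of the box; origin under its centre. Leave alone.
- petri_22: loose small clear dish, 60 mm across, 18 mm high, between the robot and the box; origin under its centre. Leave alone.
- brown_bottle: loose brown glass bottle with a black cap, 40 mm across, 80 mm high, behind the box; origin under its centre. Leave alone.
- cover_slips: loose small box, 30 x 44 x 19 mm, on the right of the box; origin under its centre. Leave alone.
- spirit_lamp: loose glass spirit lamp, 75 mm across, 108 mm high, on the right; origin under its centre. Leave alone.
- label_roll: loose white label roll, 63 mm across, 25 mm high, at the right front; origin under its centre. Leave alone.
- code_gate (a point): same point as wheel_pack, for the gates: the left turn carries the code wheel from about +0.45 on and leaves it where the left turn ends; over a third of a mark off mark 2 it can bar the way, and the dial cannot bring it back. The gate in the ring lies 0.14 to 0.50 rad past mark 9 (joint -0.77 to -1.13), differs each time, cannot be seen, and is 0.045 rad wide; in it the dial cannot turn.

How it is judged (in metres and radians):
On the way, in this order (a step that is already met when the one before it is completed fails the run):
1. the dial is turned left to mark 2 (within 0.15 rad, a quarter of a mark) (value of joint dial_turn between 1.107 and 1.407 rad), for 0.2 s.
2. the dial is turned back right to mark 9 or past it (joint -1.25 to -0.50) (value of joint dial_turn between -1.25 and -0.5 rad), for 0.1 s.
At the end, for the whole second after the job is handed in: the dial is pressed home in its gate past mark 9 (at least 9.5 of 11 mm down, at -0.70 to -1.25 rad), so that the bolt is drawn, and it stays there at rest, released (value of joint dial_push above 0.0095 m and value of joint dial_turn between -1.25 and -0.7 rad and velocity of joint dial_push below 0.005 m/s); the robot touches nothing.
It fails at once if the wheels of the lock are forced (more than 22 N from the dial's pins) (contact force between dial_turn and wheel_pack above 22 N).
It fails at once if mark 2 is overrun by more than 0.25 rad (two fifths of a mark) (value of joint dial_turn above 1.507 rad).
It fails at once if one of the other things is shifted by more than 20 mm (distance of any of petri_1, petri_22, brown_bottle, cover_slips, spirit_lamp, label_roll from where it was at the start of the episode above 0.02 m).
It also fails if it takes over 64 s, if anything falls off the work surface, if the arm or the gripper's body presses on something with over 40 N, if the wrist force passes 120 N, or if a joint passes its speed limit or range.

ROBOT

A 7-joint arm with a two-finger parallel gripper is mounted at the origin on a cart in front of the work surface, level with it; the furniture and walls round the work are solid. World frame = base frame: x ahead of the robot, y to its left, z up, the work surface at z = 0. Lengths are in mm, angles in rad, forces in N, time in s.
With the tool pointing down it reaches from about 425 to 875 mm from the base axis. Payload 9.9 kg.
Tool frame: the origin (TCP) lies midway between the tips of the shut fingers; the grasp point (between the pads) lies 19 mm behind it; z points along the fingers, y is the direction in which the jaws open and shut (so a half turn about z gives the same grasp; the last joint's range is limited). The gripper opens to 85 mm and grips with 20 to 120 N. Pads are 22 mm wide; open, the fingers measure 114 mm over their backs; the gripper's body (76 mm by 85 mm) begins 54 mm behind the grasp point. The pads swing forward as they close: fully open they stand 13 mm farther back than shut.
Start: joints at [1.243, 0.576, 0.025, 1.437, -0.015, 1.129, -0.057], TCP at [162.944, -655.04, 196.089] pointing down, gripper open.
Joint ranges: [-2.76, 2.76], [-0.34, 2.15], [-1.52, 1.57], [0.19, 2.46], [-1.09, 4.23], [0.17, 1.99], [-2.82, 2.82]. Speed limits (rad/s): [2.22, 2.22, 3.01, 3.01, 3.14, 3.14, 3.14].

INTERFACE

Orientations are given as a unit quaternion [w, x, y, z].
In Python, from bench import observe, camera, job_done gives the robot as it stands. The module is installed in compiled form; this text tells all that it offers.
- The arm moves only by the tool arm_command, never from a script. Its argument "moves" is text: rows parted by semicolons, each of 4 numbers parted by spaces: the shift along the tool's x, y, z in cm, then the turn about the tool's z in rad. A call has 1 to 12 rows; each row shifts and turns the pose as measured when the row begins, along the tool's axes as they then stand; what a row does not reach is not made up. A row lasts 1/12 s, in which the tool goes at most 41.7 mm and 7.16 degrees, less where a joint would pass 70% of its speed; a pose out of reach is approached as far as the arm can. A call with a gripper value outside its range is refused whole. "gripper" is the opening in per cent of the stroke, from 0 (shut) to 100 (fully open), set as the call begins (left out, the last holds). The fingers move at their own pace and stop on an object; "newtons" is the grip in N (left out, the last holds). Time passes only in rows, so rows that do not move let the fingers close. It gives the time, the measured TCP pose, the force and the opening at its end, in the units of the state.
- observe(): the state, without advancing time (a new reading comes with each control period).
- camera(name): name is "scene" or "top" or "wrist"; returns a dict with "frame" (400x640x3 uint8, red, green, blue), "z_map" (400x640 float32, mm along the optical axis (not along the pixel's ray), 0 where there is no reading), "mtx" (3x3 intrinsics, pixels), "extrinsics" (4x4, takes a point from world to camera coordinates). Camera axes: x right, y down, z forward; pixel columns grow to the right and rows downward; lengths in mm; the calibration is good to about 2 mm. The wrist camera is an equidistant fisheye: a pixel r from the principal point sees the ray r / f radians off the axis. A picture is of the moment at which its call begins.
- job_done(): hands the job in, once; it reports no verdict.
The state is a dict: "clock": time; "joint_pos": joint angles; "qvel": joint speeds; "joint_efforts": joint torques, N m; "tool_pos": TCP position; "orientation": TCP orientation; "contact_force": force on the tool from outside, world axes, zero at the start; "moment": the same for the moment, N m; "opening": finger opening in mm.
Only numpy, scipy, OpenCV 4.12 (cv2) and the standard library are available. Lean on these libraries where they do the work, as an engineer would, in place of code of your own. Each camera call takes 0.05 s, during which the arm holds its last target. There are 200 camera calls.

## Working session

There is one attempt and no reset: what is moved stays moved. The work goes in short steps, Python scripts to look and compute and a tool call to move; the robot and the scene stay as the last step left them, time stands still between calls to the robot, and variables do not carry over. Pictures are saved under pics/ and viewed, about 8 in all and at most 12, crops included, and the job is handed in when it is done.

Besides the shell and the picture viewer there is one more tool, called after "Emit:" as name(argument=value, ...) on one line, values as JSON. arm_command: Moves the arm, as the interface text tells. Its arguments: {"type":"object","properties":{"moves":{"type":"string"},"gripper":{"type":"number"},"newtons":{"type":"number"}},"required":["moves"]}

```bash
mkdir -p pics
python3 - <<'E'
from bench import observe,camera
import cv2,numpy as np
s=observe();print({k:np.round(v,3).tolist() for k,v in s.items()})
for n in ["scene","top"]:
    c=camera(n);np.savez(f"pics/{n}0.npz",**c);cv2.imwrite(f"pics/{n}0.png",c["frame"][:,:,::-1])
    print(n,c["mtx"].round(1).tolist(),c["extrinsics"].round(3).tolist())
E
```

```text
{'clock': 0.0, 'joint_pos': [1.243, 0.577, 0.025, 1.438, -0.015, 1.129, -0.056], 'qvel': [0.0, -0.002, -0.0, -0.001, -0.001, -0.0, 0.0], 'joint_efforts': [0.001, -76.576, 2.251, -28.596, 0.015, 0.013, -0.0], 'tool_pos': [162.803, -654.546, 195.235], 'orientation': [-0.001, 0.993, 0.122, -0.0], 'contact_force': [0.154, 0.304, 0.529], 'moment': [-0.005, -0.04, -0.042], 'opening': 85.64}
scene [[484.1, 0.0, 314.1], [0.0, 484.1, 197.7], [0.0, 0.0, 1.0]] [[-0.852, -0.524, -0.012, 434.231], [-0.335, 0.563, -0.756, 292.962], [0.402, -0.64, -0.655, 1525.771], [0.0, 0.0, 0.0, 1.0]]
top [[465.1, 0.0, 317.3], [0.0, 465.1, 204.7], [0.0, 0.0, 1.0]] [[0.026, -1.0, 0.007, -73.129], [-0.992, -0.027, -0.124, 565.676], [0.124, -0.004, -0.992, 1349.459], [0.0, 0.0, 0.0, 1.0]]
```

View pics/top0.png

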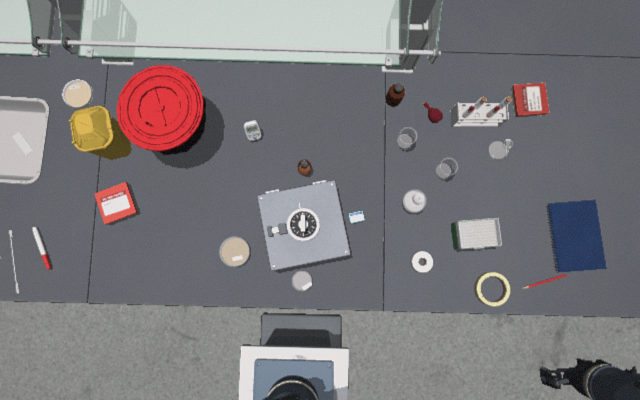

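View pics/scene0.png

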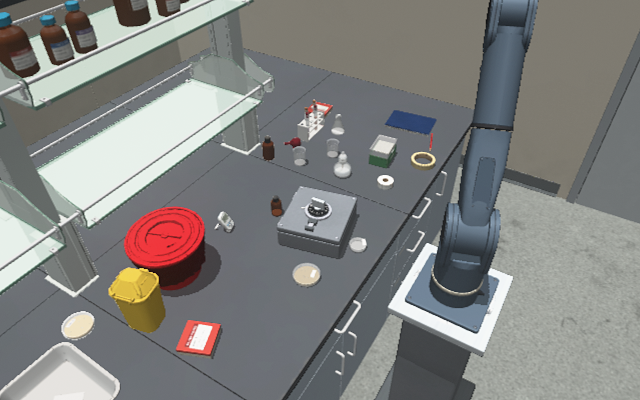

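The top view shows the box centred near (303,226), its dial and bezel at about (303,224), and the small dish below it at (303,281). The scene view confirms that the route at z≈195 mm is clear of anything tall. I'll measure the bezel centre and the box yaw next.

```bash
cat > h.py <<'E'
import numpy as np,cv2
def ray(c,u,v,z,fish=False):
    K=c["mtx"];E=c["extrinsics"];x=(u-K[0,2])/K[0,0];y=(v-K[1,2])/K[1,1]
    if fish:
        r=np.hypot(x,y);k=np.sin(r)/r if r>1e-9 else 1;d=np.array([x*k,y*k,np.cos(r)])
    else: d=np.array([x,y,1.])
    R=E[:3,:3];o=-R.T@E[:3,3];w=R.T@d
    return o+w*(z-o[2])/w[2]
E
python3 - <<'E'
from h import *
c=dict(np.load("pics/top0.npz"));f=c["frame"];g=cv2.cvtColor(f,cv2.COLOR_RGB2GRAY)
m=((g>110)&(np.ptp(f.astype(int),axis=2)<25)).astype(np.uint8);m[:,:250]=0;m[:,356:]=0;m[:172]=0;m[272:]=0
cs,_=cv2.findContours(m,cv2.RETR_EXTERNAL,2);k=max(cs,key=cv2.contourArea)
r=cv2.minAreaRect(k);p=np.array([ray(c,*q,90)[:2] for q in cv2.boxPoints(r)]);print(r,p.round(1).tolist(),p.mean(0))
e=p[1]-p[0];print("edge ang",np.degrees(np.arctan2(e[1],e[0])),np.linalg.norm(e),np.linalg.norm(p[2]-p[1]))
print("dial",ray(c,303,224,98))
cr=cv2.resize(f[170:280,250:360],None,fx=5,fy=5,interpolation=cv2.INTER_CUBIC);cv2.imwrite("pics/crop.png",cr[:,:,::-1])
E
```

```text
((302.1922912597656, 223.4615478515625), (79.42703247070312, 81.38819885253906), 78.69007110595703) [[591.1, 123.1], [643.8, -104.6], [421.8, -153.4], [371.3, 70.0]] [507.00454744 -16.22980979]
edge ang -76.96108892576065 233.75561271467092 227.35152489321368
dial [503.65875268 -18.72795821  98.        ]
```

View pics/crop.png

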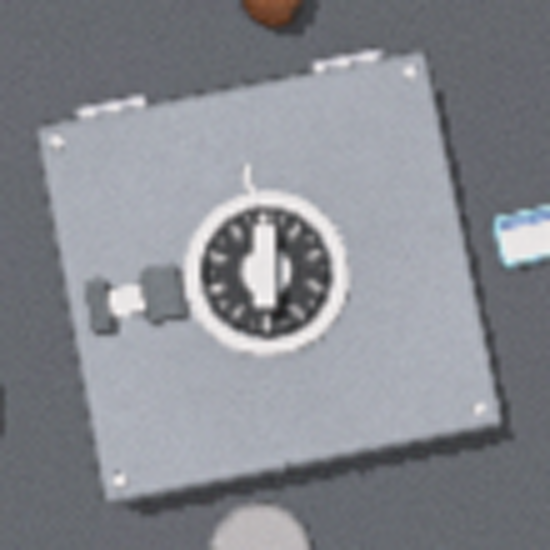

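The crop shows the dial centre at about (267,272), the index line at (250,180), and the bar nearly upright. So the box yaw is about +0.2 rad and the dial about −0.2. I'll move over the dial now.

Emit:
arm_command(moves="2.6 -2.85 0 0;2.6 -2.85 0 0;2.6 -2.85 0 0;2.6 -2.85 0 0;2.6 -2.85 0 0;2.6 -2.85 0 0;2.6 -2.85 0 0;2.6 -2.85 0 0;2.6 -2.85 0 0;2.6 -2.85 0 0", gripper=100)

```text
clock: 0.93
tool_pos: [345.3, -307.3, 189.6]
orientation: [-0.002, 0.993, 0.114, -0.004]
contact_force: [0.5, 0.1, 0.0]
opening: 85.4
```

Emit:
arm_command(moves="2.4 -2.7 -0.05 0;2.4 -2.7 -0.05 0;2.4 -2.7 -0.05 0;2.4 -2.7 -0.05 0;2.4 -2.7 -0.05 0;2.4 -2.7 -0.05 0;2.4 -2.7 -0.05 0;2.4 -2.7 -0.05 0;2.2 -2.4 -0.05 0;0 0 0 0")

```text
clock: 1.77
tool_pos: [505.1, -0.3, 193.5]
orientation: [-0.004, 0.993, 0.119, -0.003]
contact_force: [0.2, 0.2, 0.5]
opening: 85.4
```

Run:
```python
from bench import observe,camera
import cv2,numpy as np
from h import *
s=observe();print(np.round(s["joint_pos"],3),s["tool_pos"],s["orientation"])
c=camera("wrist");np.savez("pics/w1.npz",**c);cv2.imwrite("pics/w1.png",c["frame"][:,:,::-1])
print(c["mtx"].round(1).tolist(),c["extrinsics"].round(3).tolist())
```

```text
[ 0.061  0.335 -0.2    1.87   0.071  0.951 -1.502] [ 5.05064483e+02 -3.01145157e-01  1.93518839e+02] [-0.00387627  0.99292834  0.11860498 -0.00333745]
[[309.7, 0.0, 316.9], [0.0, 309.7, 196.3], [0.0, 0.0, 1.0]] [[0.236, -0.972, -0.009, -118.415], [-0.926, -0.228, 0.302, 428.44], [-0.296, -0.063, -0.953, 525.225], [0.0, 0.0, 0.0, 1.0]]
```

View pics/w1.png

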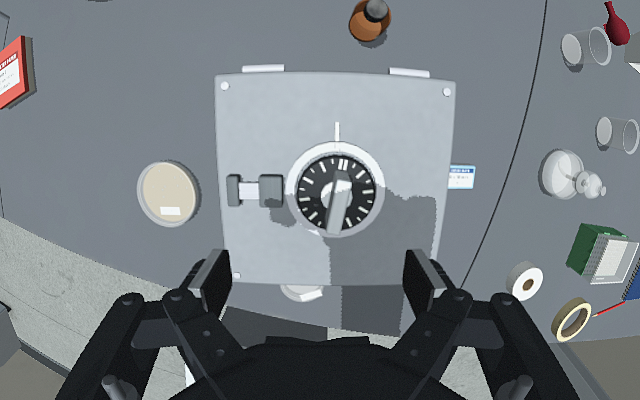

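The wrist view shows the bezel centre at about (336,188), the double mark 0 at (343,164), the index line at (337,131), and the bar from about (343,178) to (333,232). I'll use the depth map for the bar pose, the bezel centre and the box yaw.

```bash
cat >> h.py <<'E'
def cloud(c):
    K=c["mtx"];E=c["extrinsics"];v,u=np.mgrid[0:400,0:640];x=(u-K[0,2])/K[0,0];y=(v-K[1,2])/K[1,1]
    r=np.hypot(x,y)+1e-9;t=np.tan(r)/r;z=c["z_map"]
    P=np.stack([x*t*z,y*t*z,z],-1).reshape(-1,3);P=(P-E[:3,3])@E[:3,:3]
    P[z.ravel()<=0]=np.nan
    return P.reshape(400,640,3)
def bar(c,cx,cy,zt):
    P=cloud(c).reshape(-1,3);n=np.hypot(P[:,0]-cx,P[:,1]-cy)<34
    q=P[n&(P[:,2]>zt-5)&(P[:,2]<zt+6)];r=cv2.minAreaRect(q[:,:2].astype(np.float32));b=cv2.boxPoints(r)
    e=max(b[1]-b[0],b[2]-b[1],key=np.linalg.norm);e*=np.sign(e[0])
    return len(q),np.median(q[:,2]),r[0],r[1],np.arctan2(e[1],e[0])
E
python3 - <<'E'
from h import *
c=dict(np.load("pics/w1.npz"));print(bar(c,503,-19,150))
P=cloud(c);f=c["frame"]
q=P.reshape(-1,3);h=np.hypot(q[:,0]-503,q[:,1]+19);n=h<60;print(np.histogram(q[n,2],bins=np.arange(84,160,4)))
rim=q[(h<52)&(h>34)&(abs(q[:,2]-98)<3)];A=np.c_[2*rim[:,:2],np.ones(len(rim))]
print("rim",len(rim),rim.mean(0),np.linalg.lstsq(A,(rim[:,:2]**2).sum(1),rcond=None)[0])
print(P[164,343],P[131,337],ray(c,343,164,108,True),ray(c,337,128,90,True),ray(c,336,188,98,True))
for a in [(225,86),(446,92),(236,276)]:print(ray(c,*a,90,True))
E
```

```text
(0, np.float64(nan), (0.0, 0.0), (0.0, 0.0), np.float32(0.0))
(array([ 240, 4084,  247, 2171,  353, 3103,  439,  129,   42,   34,   36,
         43,   36,   54,  774,   62,    0,    0]), array([ 84,  88,  92,  96, 100, 104, 108, 112, 116, 120, 124, 128, 132,
       136, 140, 144, 148, 152, 156]))
rim 2313 [508.18668759 -15.35873007  97.09063454] [ 5.03696131e+02 -1.73499649e+01 -2.52202581e+05]
[532.10352698 -16.93179875 106.37939712] [557.59200024  -5.77330761  92.51268578] [532.39757754 -16.73168328 108.        ] [560.04252361  -5.2928767   90.        ] [507.38753586 -17.49990746  98.        ]
[575.72141362 103.60344933  90.        ]
[621.40232046 -96.13081917  90.        ]
[383.42932719  61.12579759  90.        ]
  return _methods._mean(a, axis=axis, dtype=dtype,
  ret = ret.dtype.type(ret / rcount)
```

Run:
```python
from h import *
c=dict(np.load("pics/w1.npz"));print(bar(c,503,-19,142))
P=cloud(c)
for (u,v) in [(343,180),(340,195),(336,215),(334,228),(320,180),(355,215)]:print(u,v,P[v,u].round(1))
f=c["frame"][120:250,270:400];cv2.imwrite("pics/w1c.png",cv2.resize(f,None,fx=4.5,fy=4.5,interpolation=cv2.INTER_CUBIC)[:,:,::-1])
```

```text
(875, np.float64(142.84614928101786), (504.33837890625, -17.366079330444336), (46.26328659057617, 12.702902793884277), np.float32(0.058071077))
343 180 [526.7 -15.6 142.9]
340 195 [514.6 -16.5 142.4]
336 215 [498.1 -17.6 143.2]
334 228 [487.3 -18.8 143.9]
320 180 [513.5  -0.9 107.1]
355 215 [489.3 -39.7 107.5]
```

View pics/w1c.png

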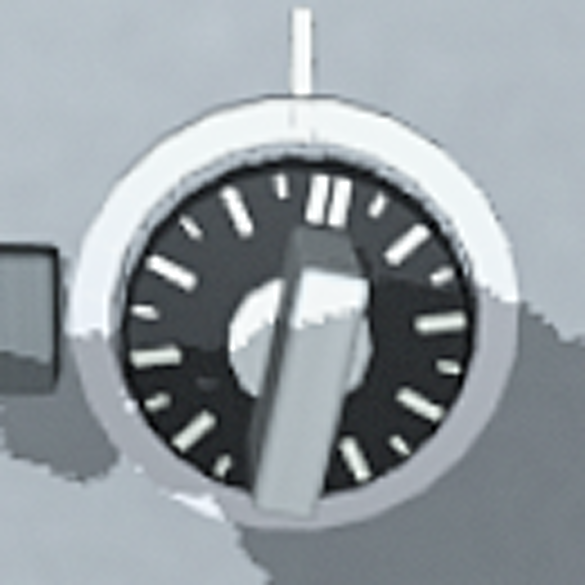

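The crop shows mark 0 slightly right of the index, so the dial is at about −0.16. The depth fit gives the bar centre as (504.3,−17.4), its yaw as 0.058, and its top at z≈143. Next I'll align, half-close and descend.

Emit:
arm_command(moves="-0.5 1.64 0 0;0 0 0 0.09;0 0 0 0.09;0 0 0 0;0 0 0 0", gripper=55, newtons=40)

```text
clock: 2.23
tool_pos: [499.7, -24.2, 191.6]
orientation: [-0.002, 1.0, 0.026, -0.007]
contact_force: [-0.4, 0.7, -0.0]
opening: 46.9
```

```bash
cat > st.py <<'E'
from bench import observe
import numpy as np
s=observe();o=np.array(s["orientation"]);yaw=2*np.arctan2(o[2],o[1])
print("t",s["clock"],"pos",s["tool_pos"].round(1) if hasattr(s["tool_pos"],'round') else np.round(s["tool_pos"],1),"yaw",round(yaw,4),"dial",round(yaw-.22,4),"F",np.round(s["contact_force"],1),"M",np.round(s["moment"],2),"open",s["opening"],"q",np.round(s["joint_pos"],2))
E
python3 st.py
python3 - <<'E'
from bench import camera
from h import *
c=camera("wrist");np.savez("pics/w2.npz",**c);print(bar(c,504,-17,142))
E
```

```text
t 2.2333 pos [499.7 -24.2 191.6] yaw 0.0515 dial -0.1685 F [-0.4  0.7 -0. ] M [-0.01  0.03 -0.03] open 46.93999665413419 q [ 0.07  0.33 -0.15  1.88  0.05  0.95 -1.62]
(913, np.float64(142.87889890929557), (504.49749755859375, -17.15155029296875), (45.49119186401367, 11.82632064819336), np.float32(0.04860611))
```

Emit:
arm_command(moves="0.5 -0.7 1 0;0 0 2 0;0 0 1.5 0;0 0 0 0")

```text
clock: 2.62
tool_pos: [505.0, -16.3, 144.4]
orientation: [-0.002, 1.0, 0.029, -0.005]
contact_force: [-0.4, 0.7, 0.1]
opening: 47.2
```

```bash
python3 st.py
```

```text
t 2.6167 pos [505.  -16.3 144.4] yaw 0.058 dial -0.162 F [-0.4  0.7  0.1] M [ 0.01  0.01 -0.  ] open 47.23088367925528 q [ 0.05  0.39 -0.15  1.94  0.07  0.83 -1.65]
```

Emit:
arm_command(moves="0 0.1 1.5 0;0 0 1 0;0 0 0.3 0;0 0 0 0")

```text
clock: 2.95
tool_pos: [505.0, -15.8, 114.7]
orientation: [-0.002, 0.999, 0.032, -0.006]
contact_force: [0.2, -0.5, -0.1]
opening: 47.3
```

```bash
python3 st.py
```

```text
t 2.95 pos [505.  -15.8 114.7] yaw 0.0632 dial -0.1568 F [ 0.2 -0.5 -0.1] M [-0.    0.04 -0.03] open 47.257418633574325 q [ 0.05  0.43 -0.15  1.97  0.08  0.76 -1.65]
```

Emit:
arm_command(moves="0 0.15 -0.15 0;0 0 0 0;0 0 0 0;0 0 0 0;0 0 0 0;0 0 0 0", gripper=0, newtons=40)

```text
clock: 3.45
tool_pos: [506.9, -17.3, 119.1]
orientation: [-0.002, 0.999, 0.032, -0.004]
contact_force: [-0.3, -0.4, -0.5]
opening: 0.0
```

```bash
python3 st.py
```

```text
t 3.45 pos [506.9 -17.3 119.1] yaw 0.0639 dial -0.1561 F [-0.3 -0.4 -0.5] M [-0.    0.03 -0.  ] open 0.02476490511681613 q [ 0.05  0.43 -0.15  1.96  0.08  0.76 -1.65]
```

The fingers shut completely with nothing between them, so I'll look.

Run:
```python
from bench import camera
from h import *
c=camera("wrist");np.savez("pics/w3.npz",**c)
d=camera("scene");a=cv2.resize(d["frame"][170:250,270:370],(500,400),interpolation=cv2.INTER_CUBIC)
w=c["frame"][100:350,180:480];a2=np.zeros((400,800,3),np.uint8);a2[:,:400]=cv2.resize(w,(400,400));a2[:,400:]=a[:,50:450];cv2.imwrite("pics/w3.png",a2[:,:,::-1])
P=cloud(c);print(P[200,320],bar(c,504,-17,142))
```

```text
[526.99093012 -18.49059809 124.13260585] (675, np.float64(142.78245193318898), (519.0781860351562, -16.66023063659668), (16.799728393554688, 11.986228942871094), np.float32(0.037905715))
```

View pics/w3.png

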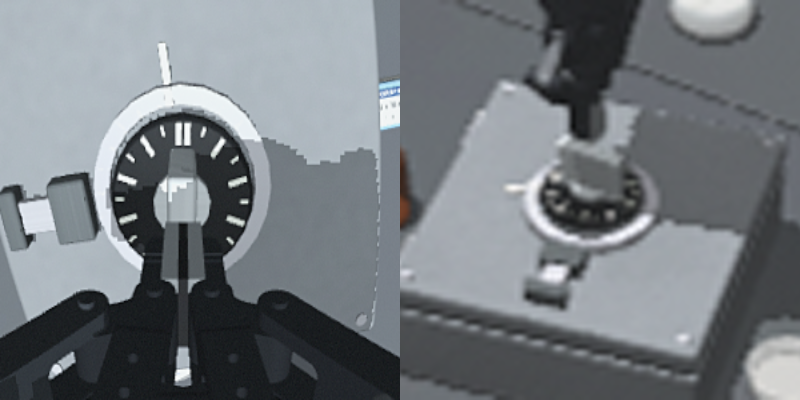

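Run:
```python
from h import *
c=dict(np.load("pics/w3.npz"));P=cloud(c)
for v in (200,215,225,235,245,256,265,275,290):
    print(v,[tuple(P[v,u].round(0).astype(int)) if P[v,u,0]==P[v,u,0] else None for u in (290,297,304,309,313,318,323,328,334,340,346)])
f=c["frame"][190:300,270:370];cv2.imwrite("pics/w3c.png",cv2.resize(f,None,fx=5.4,fy=5.4,interpolation=cv2.INTER_CUBIC)[:,:,::-1])
```

```text
200 [(np.int64(520), np.int64(0), np.int64(108)), (np.int64(521), np.int64(-4), np.int64(108)), (np.int64(520), np.int64(-9), np.int64(106)), (np.int64(527), np.int64(-12), np.int64(126)), (np.int64(527), np.int64(-14), np.int64(125)), (np.int64(527), np.int64(-17), np.int64(124)), (np.int64(527), np.int64(-20), np.int64(124)), (np.int64(522), np.int64(-24), np.int64(107)), (np.int64(522), np.int64(-28), np.int64(107)), (np.int64(522), np.int64(-32), np.int64(107)), (np.int64(522), np.int64(-36), np.int64(107))]
215 [(np.int64(510), np.int64(0), np.int64(107)), (np.int64(510), np.int64(-5), np.int64(107)), (np.int64(512), np.int64(-9), np.int64(113)), (np.int64(525), np.int64(-13), np.int64(143)), (np.int64(525), np.int64(-15), np.int64(144)), (np.int64(525), np.int64(-17), np.int64(143)), (np.int64(525), np.int64(-20), np.int64(144)), (np.int64(513), np.int64(-25), np.int64(112)), (np.int64(511), np.int64(-29), np.int64(106)), (np.int64(512), np.int64(-33), np.int64(107)), (np.int64(512), np.int64(-37), np.int64(107))]
225 [(np.int64(503), np.int64(0), np.int64(107)), (np.int64(506)
[... 2794 characters left out ...]
, np.int64(-20), np.int64(191)), (np.int64(518), np.int64(-22), np.int64(190)), (np.int64(519), np.int64(-24), np.int64(192)), (np.int64(520), np.int64(-26), np.int64(194)), (np.int64(515), np.int64(-30), np.int64(185))]
290 [(np.int64(519), np.int64(-8), np.int64(204)), (np.int64(519), np.int64(-11), np.int64(204)), (np.int64(519), np.int64(-13), np.int64(203)), (np.int64(519), np.int64(-15), np.int64(203)), (np.int64(514), np.int64(-16), np.int64(196)), (np.int64(510), np.int64(-19), np.int64(191)), (np.int64(519), np.int64(-20), np.int64(202)), (np.int64(519), np.int64(-22), np.int64(203)), None, (np.int64(520), np.int64(-26), np.int64(203)), (np.int64(520), np.int64(-28), np.int64(204))]
```

View pics/w3c.png

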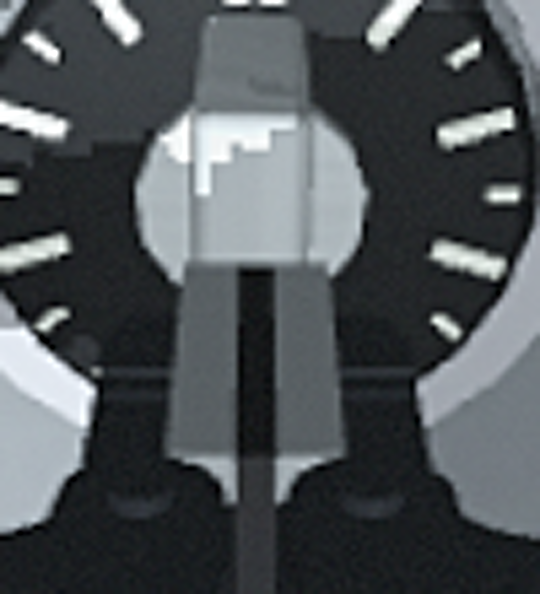

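The crop shows the pads shut above the bar, not around it: the pad tips end near v≈240, at about z 160 mm in the depth map. I'll check the reported z against the cameras.

Run:
```python
from bench import camera
from h import *
for n,tz in (("w1",193.5),("w2",191.6),("w3",119.1)):
    c=dict(np.load(f"pics/{n}.npz"));E=c["extrinsics"];print(n,"cam",(-E[:3,:3].T@E[:3,3]).round(1),"tcp z",tz)
c=dict(np.load("pics/w1.npz"));P=cloud(c)
for u in (205,215,225): print([P[v,u].round(0).tolist() for v in (255,270,285,300)])
c=camera("scene");np.savez("pics/s3.npz",**c);K=c["mtx"];E=c["extrinsics"];z=c["z_map"];v,u=np.mgrid[0:400,0:640]
Q=(np.stack([(u-K[0,2])/K[0,0]*z,(v-K[1,2])/K[1,1]*z,z],-1)-E[:3,3])@E[:3,:3];Q=Q.reshape(-1,3);F=c["frame"].reshape(-1,3).astype(int)
n=(np.hypot(Q[:,0]-504,Q[:,1]+17)<40)&(Q[:,2]>85)
for a in range(88,230,6):
    k=n&(Q[:,2]>=a)&(Q[:,2]<a+6)
    if k.any(): print(a,k.sum(),Q[k].mean(0).round(0),F[k].mean(0).round(0))
```

```text
w1 cam [579.9  15.6 370. ] tcp z 193.5
w2 cam [577.7 -21.7 367.4] tcp z 191.6
w3 cam [583.8 -13.9 295.4] tcp z 119.1
[[341.0, 125.0, -1.0], [505.0, 46.0, 265.0], [506.0, 43.0, 276.0], [501.0, 41.0, 279.0]]
[[505.0, 46.0, 252.0], [506.0, 42.0, 264.0], [499.0, 41.0, 265.0], [494.0, 40.0, 269.0]]
[[504.0, 42.0, 247.0], [498.0, 41.0, 250.0], [491.0, 39.0, 252.0], [486.0, 38.0, 258.0]]
88 32 [498.  -2.  91.] [92. 95. 99.]
94 24 [502.   3.  97.] [186. 188. 194.]
100 35 [501.  -2. 105.] [68. 70. 71.]
106 105 [497.  -7. 109.] [71. 72. 73.]
112 32 [496.  -8. 114.] [100. 102. 103.]
118 19 [497. -12. 121.] [ 95.  98. 100.]
124 18 [503. -13. 126.] [ 98. 101. 102.]
130 17 [497. -14. 133.] [94. 98. 99.]
136 17 [500. -13. 139.] [104. 108. 109.]
142 32 [502. -15. 144.] [143. 148. 150.]
148 6 [506. -15. 150.] [136. 140. 143.]
154 2 [498. -19. 158.] [102. 106. 108.]
160 10 [499. -14. 163.] [75. 78. 80.]
166 8 [503. -10. 169.] [52. 54. 57.]
172 10 [501. -12. 174.] [65. 68. 70.]
178 14 [500. -12. 182.] [64. 66. 68.]
184 5 [499. -12. 188.] [61. 64. 66.]
190 3 [495. -18. 192.] [77. 80. 82.]
196 10 [494. -19. 200.] [52. 54. 56.]
202 21 [500.  -9. 205.] [40. 42. 44.]
208 12 [497. -14. 211.] [40. 42. 44.]
214 13 [496. -10. 216.] [36. 37. 39.]
220 21 [496. -14. 224.] [34. 36. 38.]
226 11 [492. -12. 229.] [35. 36. 38.]
```

Both cameras agree: the pad tips stand at z≈159 while the tool reports 119, and the same offset of about 40 mm shows in the first wrist picture. I'll trust vision and the contact force. I'll reopen and descend to a reported z of about 77, watching force.

Emit:
arm_command(moves="-0.25 0 0 0;0 0 0 0;0 0 0 0;0 0 0 0;0 0 0 0", gripper=55)

```text
clock: 4.02
tool_pos: [503.7, -17.4, 118.8]
orientation: [-0.002, 0.999, 0.032, -0.004]
contact_force: [0.5, 0.0, 0.6]
opening: 46.9
```

Emit:
arm_command(moves="0 0 1.5 0;0 0 1 0;0 0 0.3 0;0 0 0 0")

```text
clock: 4.35
tool_pos: [504.0, -17.2, 90.0]
orientation: [-0.002, 0.999, 0.032, -0.004]
contact_force: [0.3, 0.2, -0.1]
opening: 46.8
```

```bash
python3 st.py;python3 - <<'E'
from bench import camera
from h import *
c=camera("wrist");P=cloud(c).reshape(-1,3);n=(abs(P[:,0]-500)<22)&(abs(P[:,1]+17)<34)&(abs(P[:,1]+17)>14)&(P[:,2]>116)
print(np.percentile(P[n,2],[0,2,5,10,30]));
for s in (-1,1):
  k=n&((P[:,1]+17)*s>0);print(s,k.sum(),P[k].min(0),P[k].max(0))
E
```

```text
t 4.35 pos [504.  -17.2  90. ] yaw 0.064 dial -0.156 F [ 0.3  0.2 -0.1] M [-0.01 -0.02 -0.01] open 46.79411860831364 q [ 0.04  0.46 -0.14  2.    0.09  0.69 -1.66]
[125.78862358 132.30636288 137.43403298 144.42798436 164.38230955]
-1 3480 [493.75828542 -50.98368478 125.78862358] [521.99547675 -31.01949512 225.20959046]
1 5878 [491.22867389  -2.98320384 126.4657398 ] [521.99613342  16.9936499  227.02205703]
```

Emit:
arm_command(moves="0 0 0.8 0;0 0 0.3 0;0 0 0 0;0 0 0 0")

```text
clock: 4.73
tool_pos: [504.6, -17.2, 78.9]
orientation: [-0.002, 0.999, 0.032, -0.003]
contact_force: [0.1, -0.0, -0.7]
opening: 46.8
```

```bash
python3 st.py
```

```text
t 4.7333 pos [504.6 -17.2  78.9] yaw 0.064 dial -0.156 F [ 0.1 -0.  -0.7] M [-0.02 -0.04 -0.04] open 46.75750747389966 q [ 0.04  0.48 -0.14  2.02  0.1   0.66 -1.66]
```

Emit:
arm_command(moves="0 0 0 0;0 0 0 0;0 0 0 0;0 0 0 0;0 0 0 0;0 0 0 0", gripper=0, newtons=40)

```text
clock: 5.23
tool_pos: [504.8, -16.7, 79.3]
orientation: [-0.003, 0.999, 0.032, -0.003]
contact_force: [0.5, 0.6, -1.4]
opening: 11.3
```

```bash
python3 st.py
```

```text
t 5.2333 pos [504.8 -16.7  79.3] yaw 0.0642 dial -0.1558 F [ 0.5  0.6 -1.4] M [ 0.   -0.06 -0.07] open 11.348152681510374 q [ 0.04  0.48 -0.14  2.02  0.1   0.66 -1.66]
```

Emit:
arm_command(moves="0 0 0 -0.06;0 0 0 -0.08;0 0 0 -0.08;0 0 0 -0.08;0 0 0 -0.08;0 0 0 0")

```text
clock: 5.73
tool_pos: [504.8, -16.4, 79.3]
orientation: [-0.003, 0.973, 0.229, -0.002]
contact_force: [0.0, 0.9, -1.2]
opening: 11.5
```

```bash
python3 st.py
```

```text
t 5.7333 pos [504.8 -16.4  79.3] yaw 0.4615 dial 0.2415 F [ 0.   0.9 -1.2] M [ 0.   -0.11  0.04] open 11.538210028575193 q [ 0.12  0.48 -0.26  2.01  0.18  0.67 -1.36]
```

Emit:
arm_command(moves="0 0 0 -0.09;0 0 0 -0.09;0 0 0 -0.09;0 0 0 -0.09;0 0 0 -0.09;0 0 0 -0.09;0 0 0 -0.09;0 0 0 -0.08;0 0 0 -0.06;0 0 0 0")

```text
clock: 6.57
tool_pos: [504.4, -15.9, 79.3]
orientation: [-0.004, 0.814, 0.581, -0.001]
contact_force: [-0.5, 0.2, -0.8]
opening: 11.4
```

```bash
python3 st.py
```

```text
t 6.5667 pos [504.4 -15.9  79.3] yaw 1.239 dial 1.019 F [-0.5  0.2 -0.8] M [ 0.02 -0.13  0.01] open 11.395194491612312 q [ 0.28  0.51 -0.48  2.01  0.34  0.71 -0.75]
```

Emit:
arm_command(moves="0 0 0 -0.05;0 0 0 -0.05;0 0 0 -0.05;0 0 0 -0.03;0 0 0 0;0 0 0 0")

```text
clock: 7.07
tool_pos: [504.2, -15.9, 79.3]
orientation: [-0.005, 0.764, 0.646, -0.001]
contact_force: [0.2, 1.0, -1.4]
opening: 11.1
```

```bash
python3 st.py
python3 - <<'E'
from bench import camera
from h import *
c=camera("wrist");np.savez("pics/w4.npz",**c)
# rectified view from above on plane z=107 (skirt) , box axes: up = box x, right = -box y ; 5 px/mm
f=c["frame"];K=c["mtx"];E=c["extrinsics"];n=560
J,I=np.meshgrid(np.arange(n),np.arange(n));bx=(n/2-I)/4.5;by=-(J-n/2)/4.5;a=.22
X=504.2+bx*np.cos(a)-by*np.sin(a);Y=-17.2+bx*np.sin(a)+by*np.cos(a)
P=np.stack([X,Y,np.full_like(X,107.)],-1)@E[:3,:3].T+E[:3,3]
h=np.hypot(P[...,0],P[...,1]);t=np.arctan2(h,P[...,2])/h
u=(K[0,2]+K[0,0]*P[...,0]*t).astype(np.float32);v=(K[1,2]+K[1,1]*P[...,1]*t).astype(np.float32)
cv2.imwrite("pics/w4r.png",cv2.remap(f,u,v,cv2.INTER_LINEAR)[:,:,::-1])
E
```

```text
t 7.0667 pos [504.2 -15.9  79.3] yaw 1.4037 dial 1.1837 F [ 0.2  1.  -1.4] M [ 0.06 -0.11  0.02] open 11.118317370023853 q [ 0.31  0.51 -0.53  2.01  0.37  0.72 -0.62]
```

View pics/w4r.png

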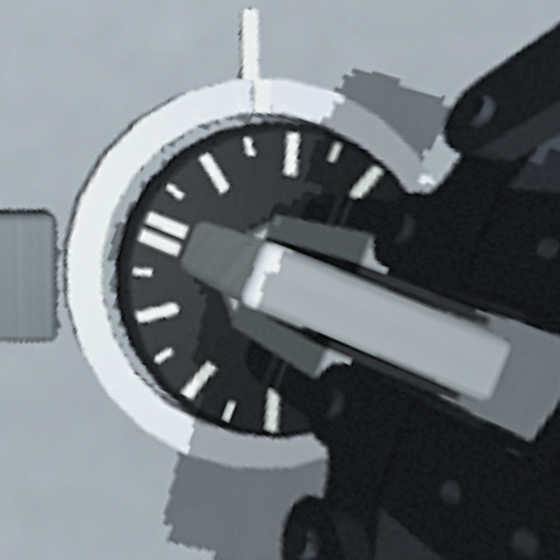

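The rectified view shows mark 0 at (163,234) and mark 2 at (291,153). That puts the dial at about 1.18, which agrees with the tool yaw. A small step remains, about 0.07 rad.

Emit:
arm_command(moves="0 0 0 -0.03;0 0 0 -0.03;0 0 0 0;0 0 0 0;0 0 0 0")

```text
clock: 7.53
tool_pos: [504.2, -15.9, 79.3]
orientation: [-0.005, 0.743, 0.669, -0.001]
contact_force: [-1.0, 1.6, -1.1]
opening: 11.1
```

```bash
python3 st.py
```

```text
t 7.5333 pos [504.2 -15.9  79.3] yaw 1.4661 dial 1.2461 F [-1.   1.6 -1.1] M [ 0.08 -0.02 -0.02] open 11.14454722174814 q [ 0.32  0.52 -0.55  2.01  0.39  0.73 -0.57]
```

The dial is at 1.246, within tolerance. Now I'll turn it right to mark 9.

Emit:
arm_command(moves="0 0 0 0.05;0 0 0 0.09;0 0 0 0.09;0 0 0 0.09;0 0 0 0.09;0 0 0 0.09;0 0 0 0.09;0 0 0 0.09;0 0 0 0.09;0 0 0 0.09;0 0 0 0.05;0 0 0 0")

```text
clock: 8.53
tool_pos: [504.8, -16.3, 79.3]
orientation: [-0.003, 0.968, 0.252, -0.002]
contact_force: [0.2, 0.5, -0.7]
opening: 11.2
```

Emit:
arm_command(moves="0 0 0 0.05;0 0 0 0.09;0 0 0 0.09;0 0 0 0.09;0 0 0 0.09;0 0 0 0.09;0 0 0 0.09;0 0 0 0.09;0 0 0 0.05;0 0 0 0")

```text
clock: 9.37
tool_pos: [504.8, -17.0, 79.3]
orientation: [-0.002, 0.993, -0.118, -0.003]
contact_force: [-0.1, 0.4, -1.0]
opening: 11.7
```

```bash
python3 st.py
```

```text
t 9.3667 pos [504.8 -17.   79.3] yaw -0.2365 dial -0.4565 F [-0.1  0.4 -1. ] M [-0.07 -0.06 -0.07] open 11.721350479397584 q [-0.02  0.48 -0.05  2.02  0.03  0.65 -1.9 ]
```

Emit:
arm_command(moves="0 0 0 0.05;0 0 0 0.07;0 0 0 0.05;0 0 0 0.02;0 0 0 0;0 0 0 0")

```text
clock: 9.87
tool_pos: [504.7, -17.1, 79.3]
orientation: [-0.002, 0.978, -0.206, -0.004]
contact_force: [-0.1, 0.2, -1.1]
opening: 11.0
```

Emit:
arm_command(moves="0 0 0.05 0;0 0 0.05 0;0 0 0.05 0")

```text
clock: 10.12
tool_pos: [504.7, -17.1, 78.1]
orientation: [-0.002, 0.979, -0.204, -0.004]
contact_force: [-0.1, 0.6, 2.0]
opening: 11.4
```

```bash
python3 st.py
```

```text
t 10.1167 pos [504.7 -17.1  78.1] yaw -0.4111 dial -0.6311 F [-0.1  0.6  2. ] M [-0.01  0.11 -0.04] open 11.408911598229452 q [-0.05  0.48 -0.    2.02 -0.01  0.65 -2.03]
```

Emit:
arm_command(moves="0 0 0.06 0;0 0 0.06 0;0 0 0.06 0;0 0 0.06 0;0 0 0.05 0")

```text
clock: 10.53
tool_pos: [504.7, -17.1, 75.0]
orientation: [-0.002, 0.979, -0.203, -0.004]
contact_force: [-0.8, 0.5, 1.4]
opening: 11.4
```

```bash
python3 st.py
```

```text
t 10.5333 pos [504.7 -17.1  75. ] yaw -0.4097 dial -0.6297 F [-0.8  0.5  1.4] M [-0.04  0.1  -0.03] open 11.396879165325297 q [-0.05  0.48 -0.    2.02 -0.01  0.64 -2.03]
```

Down 4.3 mm, past the 1.5 mm bar, so the code wheel is set. I'll continue until it reaches the ring.

Emit:
arm_command(moves="0 0 0.05 0;0 0 0.05 0")

```text
clock: 10.7
tool_pos: [504.7, -17.1, 74.0]
orientation: [-0.002, 0.979, -0.203, -0.004]
contact_force: [-2.1, 0.2, 4.1]
opening: 11.5
```

Emit:
arm_command(moves="0 0 0.05 0;0 0 0.05 0")

```text
clock: 10.87
tool_pos: [504.7, -17.1, 73.2]
orientation: [-0.002, 0.979, -0.203, -0.004]
contact_force: [-1.8, 0.3, 6.5]
opening: 11.3
```

Emit:
arm_command(moves="0 0 0.02 0.02;0 0 0.02 0.02;0 0 0.02 0.02;0 0 0.02 0.02")

```text
clock: 11.2
tool_pos: [504.7, -17.1, 73.1]
orientation: [-0.002, 0.97, -0.243, -0.003]
contact_force: [-1.8, 0.5, 5.8]
opening: 11.2
```

```bash
python3 st.py
```

```text
t 11.2 pos [504.7 -17.1  73.1] yaw -0.4901 dial -0.7101 F [-1.8  0.5  5.8] M [-0.02  0.26  0.17] open 11.174217178502312 q [-0.07  0.49  0.02  2.03 -0.03  0.63 -2.09]
```

Emit:
arm_command(moves="0 0 0.03 0.015;0 0 0.03 0.015;0 0 0.03 0.015")

```text
clock: 11.45
tool_pos: [504.7, -17.2, 72.9]
orientation: [-0.002, 0.964, -0.265, -0.003]
contact_force: [-2.8, -0.7, 6.2]
opening: 11.3
```

Emit:
arm_command(moves="0 0 0.025 0.015;0 0 0.025 0.015;0 0 0.025 0.015")

```text
clock: 11.7
tool_pos: [504.7, -17.2, 72.9]
orientation: [-0.001, 0.958, -0.287, -0.003]
contact_force: [-1.3, 0.9, 6.8]
opening: 11.6
```

Emit:
arm_command(moves="0 0 0.025 0.015;0 0 0.025 0.015;0 0 0.025 0.015")

```text
clock: 11.95
tool_pos: [504.7, -17.2, 72.9]
orientation: [-0.001, 0.951, -0.309, -0.002]
contact_force: [-2.7, 0.4, 6.2]
opening: 11.0
```

```bash
python3 st.py
```

```text
t 11.95 pos [504.7 -17.2  72.9] yaw -0.6274 dial -0.8474 F [-2.7  0.4  6.2] M [0.04 0.4  0.19] open 11.04474912274183 q [-0.1   0.49  0.06  2.03 -0.06  0.63 -2.19]
```

Emit:
arm_command(moves="0 0 0.025 0.015;0 0 0.025 0.015;0 0 0.025 0.015")

```text
clock: 12.2
tool_pos: [504.6, -17.2, 72.9]
orientation: [-0.001, 0.944, -0.33, -0.002]
contact_force: [-3.3, 0.5, 7.2]
opening: 11.4
```

Emit:
arm_command(moves="0 0 0.025 0.015;0 0 0.025 0.015;0 0 0.025 0.015")

```text
clock: 12.45
tool_pos: [504.7, -17.3, 72.9]
orientation: [-0.001, 0.936, -0.352, -0.002]
contact_force: [-2.7, -0.5, 5.7]
opening: 11.2
```

```bash
python3 st.py
```

```text
t 12.45 pos [504.7 -17.3  72.9] yaw -0.7185 dial -0.9385 F [-2.7 -0.5  5.7] M [-0.08  0.41  0.18] open 11.163691528030068 q [-0.12  0.49  0.09  2.03 -0.08  0.63 -2.26]
```

Emit:
arm_command(moves="0 0 0.025 0.015;0 0 0.025 0.015;0 0 0.025 0.015")

```text
clock: 12.7
tool_pos: [504.7, -17.4, 72.4]
orientation: [-0.001, 0.928, -0.373, -0.002]
contact_force: [0.1, 0.2, 1.1]
opening: 11.5
```

Emit:
arm_command(moves="0 0 0.025 0.015;0 0 0.025 0.015;0 0 0.025 0.015")

```text
clock: 12.95
tool_pos: [504.6, -17.4, 71.4]
orientation: [-0.001, 0.918, -0.396, -0.002]
contact_force: [-1.2, 0.2, 2.3]
opening: 11.4
```

```bash
python3 st.py
```

```text
t 12.95 pos [504.6 -17.4  71.4] yaw -0.8138 dial -1.0338 F [-1.2  0.2  2.3] M [0.13 0.2  0.26] open 11.360188891116437 q [-0.14  0.49  0.12  2.03 -0.1   0.62 -2.33]
```

The dial dropped: force fell from about 6 N to about 2 N and it keeps sinking. Now I'll push straight home.

Emit:
arm_command(moves="0 0 0.05 -0.015;0 0 0.06 0;0 0 0.06 0")

```text
clock: 13.2
tool_pos: [504.6, -17.4, 69.5]
orientation: [-0.001, 0.921, -0.389, -0.002]
contact_force: [-0.6, -0.2, 1.5]
opening: 11.4
```

Emit:
arm_command(moves="0 0 0.06 0;0 0 0.06 0;0 0 0.06 0")

```text
clock: 13.45
tool_pos: [504.8, -17.4, 68.2]
orientation: [-0.001, 0.921, -0.389, -0.001]
contact_force: [-5.0, 0.6, 19.6]
opening: 11.4
```

```bash
python3 st.py
```

```text
t 13.45 pos [504.8 -17.4  68.2] yaw -0.7985 dial -1.0185 F [-5.   0.6 19.6] M [0.14 1.21 0.01] open 11.379211949883036 q [-0.13  0.5   0.11  2.04 -0.1   0.61 -2.32]
```

Emit:
arm_command(moves="0 0 -0.01 0;0 0 0 0")

```text
clock: 13.62
tool_pos: [504.6, -17.4, 68.5]
orientation: [-0.001, 0.921, -0.389, -0.002]
contact_force: [1.6, -0.2, -1.8]
opening: 11.1
```

Emit:
arm_command(moves="0 0 0 0;0 0 0 0;0 0 0 0;0 0 0 0;0 0 0 0;0 0 0 0", gripper=55)

```text
clock: 14.12
tool_pos: [504.9, -17.6, 67.9]
orientation: [-0.001, 0.921, -0.389, -0.001]
contact_force: [-0.7, 0.1, -0.4]
opening: 46.9
```

```bash
python3 st.py
```

```text
t 14.1167 pos [504.9 -17.6  67.9] yaw -0.7988 dial -1.0188 F [-0.7  0.1 -0.4] M [-0.03  0.    0.02] open 46.910569800898976 q [-0.13  0.5   0.11  2.04 -0.1   0.61 -2.32]
```

Released. Now I'll raise clear and take a check picture.

Emit:
arm_command(moves="0 0 -0.5 0;0 0 -1.5 0;0 0 -2 0;0 0 -2 0;0 0 -2 0;0 0 -2 0;0 0 -1 0;0 0 0 0;0 0 0 0;0 0 0 0")

```text
clock: 14.95
tool_pos: [504.1, -18.2, 184.6]
orientation: [-0.001, 0.921, -0.389, -0.002]
contact_force: [-1.1, -0.4, -0.6]
opening: 47.1
```

```bash
python3 st.py
python3 - <<'E'
from bench import camera
from h import *
c=camera("wrist");np.savez("pics/w5.npz",**c);P=cloud(c);q=P.reshape(-1,3);h=np.hypot(q[:,0]-504,q[:,1]+17)
k=(h<33)&(h>16)
print("hist",np.histogram(q[k,2],bins=np.arange(88,150,3)))
for zt in (132,135): print(bar(c,504,-17,zt))
cv2.imwrite("pics/w5.png",cv2.resize(c["frame"][60:300,160:500],None,fx=2.2,fy=2.2)[:,:,::-1])
E
```

```text
t 14.95 pos [504.1 -18.2 184.6] yaw -0.7992 dial -1.0192 F [-1.1 -0.4 -0.6] M [-0.03 -0.01  0.03] open 47.065615165119794 q [-0.16  0.34  0.15  1.9  -0.07  0.91 -2.35]
hist (array([   0,    1, 2424,  353,    4,   12,   11,   14,   13,    7,    8,
         11,   19,   12,  234,   13,    0,    0,    0,    0]), array([ 88,  91,  94,  97, 100, 103, 106, 109, 112, 115, 118, 121, 124,
       127, 130, 133, 136, 139, 142, 145, 148]))
(811, np.float64(132.00392873355702), (503.8070068359375, -17.949478149414062), (11.070621490478516, 46.30949401855469), np.float32(-0.8053579))
(799, np.float64(132.01572265430784), (503.61962890625, -17.772756576538086), (11.055084228515625, 45.80320739746094), np.float32(-0.8064045))
```

View pics/w5.png

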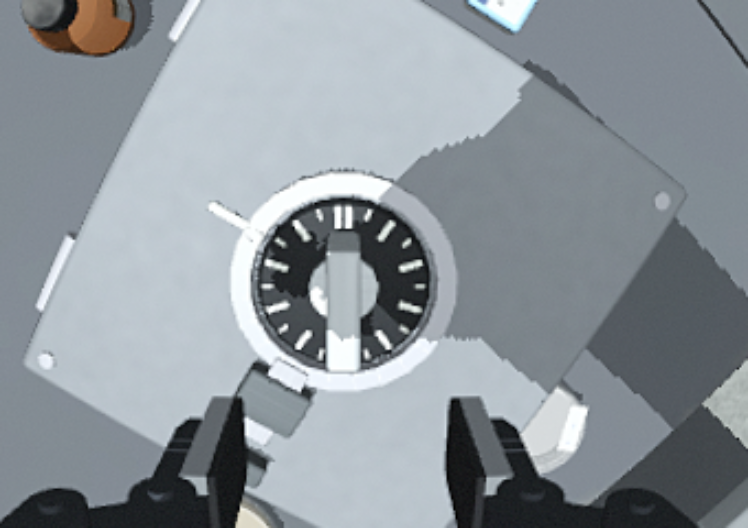

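The skirt now sits flush in the bezel: skirt 96.5 mm and bar top 132 mm, against 107 and 143 before, so 11 mm down. The bar yaw of −0.806 puts the dial at about −1.025. The tongue is drawn out at the dial side of the guide, near (290,372), and the dishes and bottle stand where they were.

```bash
python3 -c "
from bench import job_done
print(job_done())"
```

```text
the job is handed in; nothing more can be done
None
```

The sample box is unlocked and I've handed the job in, at about 15 s on the clock; `job_done` gives no verdict.

**What I did:** I turned the dial left to +1.246 rad (mark 2 is +1.257), then right past 0 to mark 9. I pressed it onto the gate ring with about 6–7 N and turned slowly right. It dropped into the gate at about −1.0 rad, where the force fell to about 2 N. I then pushed it home, released it and raised the arm.

**Last checks:**
- **Depth:** the depth map shows the dial 11 mm lower than at the start, with the skirt flush with the bezel rim.
- **Angle:** the dial stands at about −1.025 rad, inside the required −0.70 to −1.25.
- **Bolt and release:** the last wrist picture shows the tongue drawn and the fingers clear of the dial.
- **Neighbours:** I saw none of the other things moved, but I judged that by eye and not every one was in view.

**What disagreed:**
- **Tool height:** the reported height was about 40 mm lower than where the cameras showed the fingertips. My first grasp therefore closed on air above the bar. I corrected it from the depth maps.
- **Bar height:** the bar top measured about 143 mm against about 150 mm from the description; this had no effect on the job.
- **End-stop force:** the wrist force reached 19.6 N at the end stop. I had dropped through the gate by then, so I took it as the stop and not the wheels.

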